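# Put the amplifier into operate and start the tuner

## Task

Put the station on the air: push the red lever from off, past its first detent, all the way home to its second stop, and then press the antenna tuner's green button fully down and let it come back up. Push without forcing anything and do not pick anything up; leave the black lever off and everything else on the table where it is.

Things in the scene. Friction and masses are not known exactly. Their poses are not given: they have to be found in the camera images.
- red_unit: Amplifier control box with the red lever: dark grey, 160 long (its x) by 100 wide by 50 mm high, fixed to the table; silver gate plate with a slot on top, and beside the slot grey, yellow and green patches marking off, first detent and second stop. Its origin is the centre of its underside; x points from its front panel to its rear (the way the lever goes to switch on), z up.
- red_paddle (a point): Centre of the red lever's paddle, an upright block with rounded edges: 12 mm thick along the travel, 36 mm wide across it, 30 mm tall; its underside is 12 mm and its top 42 mm above the box's flat top. At rest at off it is 30 mm in front of the middle of the box (box x = -30 mm, y = 0, 77 mm above the table); it moves along the box's +x only, up to x = +30 mm. Only a thin 6 by 8 mm steel stem carries it.
- red_lever (a joint): Travel of the red lever in m. Spring detents hold it at three places: 0 = off, 0.030 = first detent, 0.060 = second stop (rigid). Ridges with tops at 0.015 and 0.045 lie between them: each takes about 8 N to push over; beyond its top the spring pulls the lever on into the next place (past about 0.048 it runs home by itself), before the top it falls back.
- black_unit: The other amplifier's control box, the same in all but its black lever; to be left off. Its origin is the centre of its underside; x points from its front panel to its rear (the way the lever goes to switch on), z up.
- black_paddle (a point): Centre of the black lever's paddle, an upright block with rounded edges: 12 mm thick along the travel, 36 mm wide across it, 30 mm tall; its underside is 12 mm and its top 42 mm above the box's flat top. At rest at off it is 30 mm in front of the middle of the box (box x = -30 mm, y = 0, 77 mm above the table); it moves along the box's +x only, up to x = +30 mm. Only a thin 6 by 8 mm steel stem carries it.
- black_lever (a joint): Travel of the black lever in m, 0 at off; the same mechanism. To stay at 0.
- tuner: Antenna tuner: light grey box, 150 long (its x) by 120 wide by 50 mm high, fixed to the table, with one round green push button in a black housing on top. Its origin is the centre of its underside; x points from its front panel to its rear, z up.
- tune_button_top (a point): Middle of the top face of the tuner's green button, a disc of 32 mm diameter standing out of its housing, at x = -25, y = +20 mm on the tuner. It is pressed straight down.
- tune_button (a joint): How far the button is pressed in m: 0 out, 0.006 fully down. A spring pushes it back; fully down takes 5 N.
- mug: Blue mug, 80 mm across and 92 mm high, handle to one side, loose. Origin: centre of its underside.
- jar: Small glass jar with a yellow cap, 52 mm across, 60 mm high, loose. Origin: centre of its underside.
- carton: White carton, 60 by 45 by 40 mm high, loose. Origin: centre of its underside.
- adapter: Brass coaxial adapter standing upright, 22 mm across, 38 mm high, loose. Origin: centre of its underside.
- microphone: Black hand microphone lying flat, 90 by 55 by 30 mm high, loose. Origin: centre of its underside.
- screwdriver: Screwdriver with an orange handle lying on the table, 150 mm long, loose. Origin near its middle, on the underside.
- roll_case: Round blue case, 68 mm across, 30 mm high, loose. Origin: centre of its underside.
There are look-alikes about, which are no part of the job. Leave any brown look-alike of the red_unit alone.

How it is judged (in metres and radians):
On the way, in this order (a step that is already met when the one before it is completed fails the run):
1. the red lever is home at its second stop (value of joint red_lever above 0.056 m and value of joint tune_button below 0.002 m), for 0.2 s.
2. the tuner's green button is pressed fully down (value of joint red_lever above 0.056 m and value of joint tune_button above 0.0048 m), for 0.05 s.
At the end, for the whole second after the job is handed in: The red lever rests at its second stop (within 4 mm), the tuner's button is out again (less than 1.5 mm down), the black lever is at off (within 4 mm), and no loose thing is more than 15 mm from where it stood (value of joint red_lever above 0.056 m and value of joint tune_button below 0.0015 m and value of joint black_lever below 0.004 m and distance of each of mug, jar, carton, adapter, microphone, screwdriver, roll_case from where it was at the start of the episode below 0.015 m); the robot touches nothing.
It fails at once if the tuner's button is pressed before the red lever is at its second stop (value of joint tune_button above 0.003 m and value of joint red_lever below 0.054 m).
It fails at once if the black lever is pushed off its place (value of joint black_lever above 0.01 m).
It fails at once if the lever or its box is forced (over 45 N) (contact force between the fingers and red_unit above 45 N).
It fails at once if the button or the tuner is forced (over 45 N) (contact force between the fingers and tuner above 45 N).
It fails at once if a loose thing is lifted, carried or knocked away (height (world z) of any of mug, jar, carton, adapter, microphone, screwdriver, roll_case above 0.02 m or distance of any of mug, jar, carton, adapter, microphone, screwdriver, roll_case from where it was at the start of the episode above 0.03 m).
It also fails if it takes over 48 s, if anything falls off the work surface, if the arm or the gripper's body presses on something with over 40 N, if the wrist force passes 120 N, or if a joint passes its speed limit or range.

## Robot

A 6-joint arm with a two-finger parallel gripper is mounted at the origin on the work surface. World frame = base frame: x ahead of the robot, y to its left, z up, the work surface at z = 0. Lengths are in m, angles in degrees, forces in N, time in s.
With the tool pointing down it reaches from about 0.35 to 0.875 m from the base axis. Payload 4.2 kg.
Tool frame: the origin (TCP) lies at the very end of the fingers, on their centre line; the grasp point (between the pads) lies r.pinch_z behind it (r.pinch_z is the distance from the TCP to the grasp point, in m); y points along the fingers, z is the direction in which the jaws open and shut, and the axes are right-handed (so a half turn about y gives the same grasp; the last joint's range is limited). The gripper opens to 87 mm and grips with 3 to 60 N. Pads are 19 mm wide; open, the fingers measure 117 mm over their backs; the gripper's body (75 mm by 190 mm) begins 51 mm behind the grasp point.
Start: joints at [81.967, 22.042, 0.453, 0, -68.411, -14.817], TCP at [0.243, 0.576, 0.223] pointing down, gripper open.
Joint ranges: [-179.83, 179.83], [-69.29, 118.12], [-61.27, 80.66], [-181.25, 117.63], [-171.15, -9.14], [-177.46, 177.46]. Speed limits (degrees/s): [159.86, 159.86, 180, 180, 180, 180].

## Interface

Orientations are given as a 3x3 rotation matrix whose columns are the frame's x, y, z axes.
In Python, from station import sense, capture, camera_params, r gives the robot as it stands.
- The arm moves only by the tool move_arm, never from a script. Its argument "increments" is text: rows parted by semicolons, each of 7 numbers parted by spaces: the closure, from -1 (fully open) to 1 (shut), so that 0 is half open, then the shift along the tool's x, y, z in m, then the turn, a rotation vector about the tool's x, y, z in rad. In form: hand x y z wx wy wz; .... A call has 1 to 8 rows; each row is the pose to reach, as a shift and turn from the pose commanded when the call began, along the tool's axes at that moment; what a row does not reach only later rows make up. A row lasts 1/10 s, in which the tool goes at most 50 mm and 8.59 degrees, less where a joint would pass 70% of its speed; a pose out of reach is approached as far as the arm can. A call with a gripper value outside its range is refused whole. The fingers move at their own pace and stop on an object; the grip force is fixed at half the most. Time passes only in rows, so rows that repeat a pose let the fingers close. It gives the time, the measured TCP pose, the force and the opening at its end, in the units of the state.
- sense(): the state, without advancing time (a new reading comes with each control period).
- capture(name): name is "side" or "top"; returns (picture, depth): 384x512x3 uint8, red, green, blue; 384x512 float32, m along the optical axis (not along the pixel's ray), 0 where there is no reading.
- camera_params(name): a dict with "fx", "fy", "cx", "cy" (pixels), "xyz" and "orientation" of the camera in the world. Camera axes: x right, y down, z forward; pixel columns grow to the right and rows downward; lengths in m; the calibration is good to about 2 mm. A picture is of the moment at which its call begins. camera_params takes no time and is no camera call.
- r.finish_job(): hands the job in, once; it reports no verdict.
The state is a dict: "time_s": time; "joints": joint angles; "joint_velocities": joint speeds; "effort": joint torques, N m; "tcp_pos": TCP position; "ee_rot": TCP orientation; "wrist_force": force on the tool from outside, world axes, zero at the start; "moment": the same for the moment, N m; "gripper_width": opening from 0.0 (shut) to 1.0 (fully open).
Only numpy, scipy, OpenCV 4.12 (cv2) and the standard library are available. Lean on these libraries where they do the work, as an engineer would, in place of code of your own. Each camera call takes 0.05 s, during which the arm holds its last target.

## Working session

There is one attempt and no reset: what is moved stays moved. The work goes in short steps, Python scripts to look and compute and a tool call to move; the robot and the scene stay as the last step left them, time stands still between calls to the robot, and variables do not carry over. Pictures are saved under pics/ and viewed, and the job is handed in when it is done.

Besides the shell and the picture viewer there is one more tool, called after ">>>" as a command line: name --argument value ..., lists and objects as JSON in quotes. move_arm: Moves the arm, as the interface text tells. Its arguments: {"type":"object","properties":{"increments":{"type":"string"}},"required":["increments"]}

```bash
ls; mkdir -p pics
python3 - <<'E'
from station import sense, capture, camera_params, r
import cv2,numpy as np
print(sense()); print(r.pinch_z)
for n in("side","top"):
    p,d=capture(n); cv2.imwrite(f"pics/{n}0.png",p[:,:,::-1]); np.savez(f"{n}0.npz",p=p,d=d)
    print(n,camera_params(n))
E
```

```text
pics
{'time_s': 0.0, 'joints': array([ 8.19667266e+01,  2.20901097e+01,  3.80538227e-01, -2.83932128e-02,
       -6.84102793e+01, -1.48171103e+01]), 'joint_velocities': array([-0.06538371,  0.05505971,  0.0961718 , -0.03025086,  0.02213962,
        0.00608756]), 'effort': array([-1.17639727e-03, -3.90664172e+01,  1.87398219e+01,  4.21974018e+00,
        1.08193231e-02, -1.97321583e-04]), 'tcp_pos': array([0.24245109, 0.57541487, 0.22147318]), 'ee_rot': array([[-9.21451051e-01, -7.48584050e-04, -3.88493758e-01],
       [ 3.88494468e-01, -2.00682518e-03, -9.21448870e-01],
       [-8.98571289e-05, -9.99997706e-01,  2.14001194e-03]]), 'wrist_force': array([ 0.32438615, -0.38121174, -0.03848136]), 'moment': array([0.00199436, 0.03142404, 0.06491811]), 'gripper_width': 1.000533356620278}
0.0187
side {'fx': 417.00352188366185, 'fy': 417.00352188366185, 'cx': 256.715376415052, 'cy': 197.42967753210016, 'xyz': array([ 0.11005623, -0.87347403,  0.65747603]), 'orientation': array([[ 0.90299249, -0.23137145,  0.36203841],
       [-0.42947147, -0.46134056,  0.77634989],
       [-0.0126022 , -0.85652329, -0.5159545 ]])}
top {'fx': 485.0358684223096, 'fy': 485.0358684223096, 'cx': 252.9261248106699, 'cy': 184.68077460341289, 'xyz': array([0.23467744, 0.01873397, 1.44903136]), 'orientation': array([[-0.12635198, -0.97137038,  0.20118338],
       [-0.99198456,  0.12345063, -0.02695514],
       [ 0.0013472 , -0.20297665, -0.97918265]])}
```

View pics/side0.png

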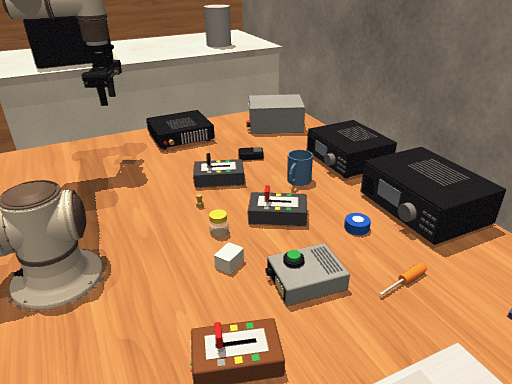

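View pics/top0.png

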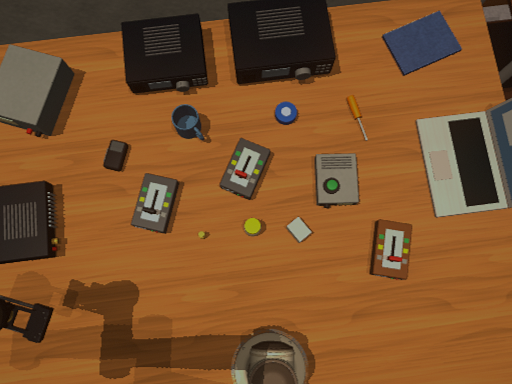

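The top view shows the red unit near (245,168), the black one near (155,203), the tuner near (337,180) with its button at (332,186), and the brown decoy near (391,248). In the side view the red paddle is near (267,192) and the button near (293,257).

```bash
cat > h.py <<'E'
import numpy as np,cv2
from station import camera_params
def ray(n,u,v):
    c=camera_params(n); d=np.array([(u-c['cx'])/c['fx'],(v-c['cy'])/c['fy'],1.]); return c['xyz'],c['orientation']@d
def plane(n,u,v,z):
    o,d=ray(n,u,v); return o+d*(z-o[2])/d[2]
def tri(u1,v1,u2,v2):
    o1,d1=ray('top',u1,v1);o2,d2=ray('side',u2,v2)
    t=np.linalg.lstsq(np.c_[d1,-d2],o2-o1,rcond=None)[0]; a=o1+t[0]*d1;b=o2+t[1]*d2
    return (a+b)/2,np.linalg.norm(a-b)
def cloud(n,d):
    c=camera_params(n); v,u=np.mgrid[:d.shape[0],:d.shape[1]]
    P=np.stack([(u-c['cx'])/c['fx']*d,(v-c['cy'])/c['fy']*d,d],-1); return P@c['orientation'].T+c['xyz']
E
python3 - <<'E'
from h import *
T=np.load('top0.npz');S=np.load('side0.npz')
cv2.imwrite('pics/c1.png',cv2.resize(T['p'][125:215,205:365,::-1],None,fx=5,fy=5,interpolation=cv2.INTER_CUBIC))
cv2.imwrite('pics/c2.png',cv2.resize(S['p'][175:310,235:360,::-1],None,fx=4.4,fy=4.4,interpolation=cv2.INTER_CUBIC))
rois={'top':{'red':(215,135,275,205),'but':(315,165,350,200)},'side':{'red':(245,180,312,230),'but':(275,240,315,275)}}
for n,D in(('top',T),('side',S)):
    p=D['p'].astype(int);P=cloud(n,D['d']);R,G,B=p[...,0],p[...,1],p[...,2]
    for k,m in(('red',(R>120)&(G<60)&(B<60)),('but',(G>R*1.6)&(G>B*1.6)&(G>60))):
        x0,y0,x1,y1=rois[n][k];mm=np.zeros_like(m);mm[y0:y1,x0:x1]=m[y0:y1,x0:x1]
        v,u=np.nonzero(mm);print(n,k,len(u),u.mean(),v.mean(),u.min(),u.max(),v.min(),v.max())
        q=P[mm];print(' cloud med',np.median(q,0),'min',q.min(0),'max',q.max(0))
    # box tops
P=cloud('top',T['d'])
for k,(x0,y0,x1,y1) in{'red':(212,130,280,205),'black':(125,168,187,238),'tuner':(308,145,368,212)}.items():
    m=np.zeros(P.shape[:2],np.uint8);m[y0:y1,x0:x1]=(np.abs(P[y0:y1,x0:x1,2]-.05)<.009)
    n,l,st,_=cv2.connectedComponentsWithStats(m);i=1+np.argmax(st[1:,4]);q=P[l==i]
    print(k,len(q),q[:,2].mean(),'centre,size(mm),ang',cv2.minAreaRect((q[:,:2]*1000).astype(np.float32)))
E
```

```text
top red 40 240.45 173.825 235 246 170 197
 cloud med [0.55315514 0.01333396 0.08982088] min [ 0.49471517 -0.00289743  0.02187115] max [0.56242944 0.02774452 0.09898135]
top but 91 331.68131868131866 184.4835164835165 327 337 180 189
 cloud med [ 0.48941597 -0.24598692  0.0700446 ] min [ 0.47574022 -0.26429667  0.05924562] max [ 0.50447134 -0.23145874  0.07734295]
side red 23 266.7826086956522 189.82608695652175 265 268 185 199
 cloud med [0.5516063  0.00495471 0.09097082] min [ 0.54166985 -0.00638626  0.06342372] max [0.56413652 0.02514841 0.09315426]
side but 135 293.3851851851852 255.42962962962963 287 300 250 261
 cloud med [ 0.48786222 -0.25107749  0.0707953 ] min [ 0.11005623 -0.87347403  0.05994768] max [ 0.51073006 -0.23148612  0.65747603]
red 1665 0.0489931760414736 centre,size(mm),ang ((579.4201049804688, -0.8954010009765625), (100.58659362792969, 162.40008544921875), 59.994537353515625)
black 1769 0.049039325858016396 centre,size(mm),ang ((508.9449157714844, 275.777099609375), (102.16287231445312, 161.0667266845703), 70.1528091430664)
tuner 1836 0.0490154927560287 centre,size(mm),ang ((512.9418334960938, -267.3002014160156), (121.34703826904297, 152.53846740722656), 83.87571716308594)
```

View pics/c1.png

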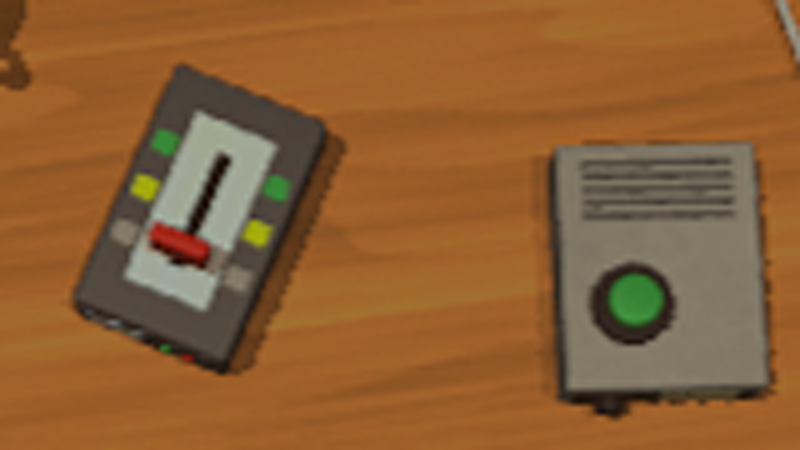

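View pics/c2.png

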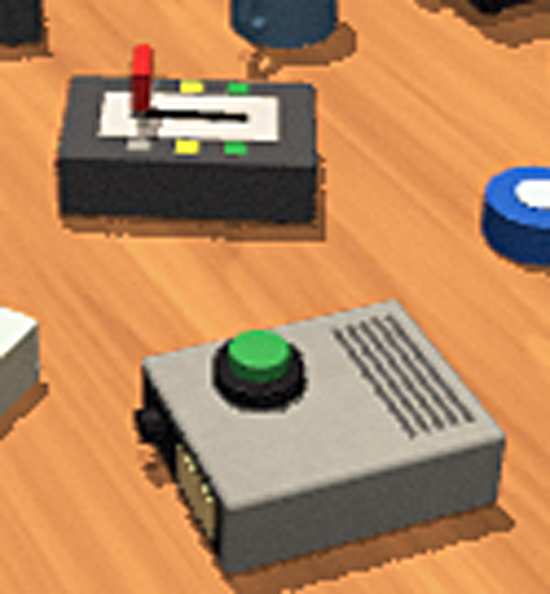

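Measurements are consistent. The red box centre is (0.5794, -0.0009), yaw -30°, and the predicted paddle (0.553, 0.014) matches the measured cloud. The tuner is at yaw -6°, and its predicted button (0.490, -0.245) matches too. I'll go over the red box with the fingers shut, aligned to its travel.

>>> move_arm --increments "1 -0.4746 0.04 0.3934 0 0.124 0;1 -0.4746 0.04 0.3934 0 0.124 0;1 -0.4746 0.04 0.3934 0 0.124 0;1 -0.4746 0.04 0.3934 0 0.124 0;1 -0.4746 0.04 0.3934 0 0.124 0;1 -0.4746 0.04 0.3934 0 0.124 0;1 -0.4746 0.04 0.3934 0 0.124 0;1 -0.4746 0.04 0.3934 0 0.124 0"

```text
time_s: 0.9
tcp_pos: [0.4272, 0.2199, 0.1965]
ee_rot: [[-0.867, -0.0, -0.499], [0.499, -0.0, -0.867], [0.0, -1.0, 0.0]]
wrist_force: [0.1, 0.5, 0.3]
gripper_width: 0.359
```

```bash
cat > g.py <<'E'
from h import *
from station import sense
import sys
s=sense();t=np.array([float(a) for a in sys.argv[1:4]]);R=s['ee_rot']
print('t',s['time_s'],'tcp',s['tcp_pos'].round(4),'F',s['wrist_force'].round(1),'grip',round(s['gripper_width'],3));print(R.round(3))
print('to target in tool axes',(R.T@(t-s['tcp_pos'])).round(4))
a=np.radians(-30);c=np.array([.5794,-.0009]);e=np.array([np.cos(a),np.sin(a)]);f=np.array([-e[1],e[0]])
print('in red box: x,y mm',(s['tcp_pos'][:2]-c)@e*1e3,(s['tcp_pos'][:2]-c)@f*1e3)
E
python3 g.py .5274 .0291 .12
```

```text
t 0.9 tcp [0.4272 0.2199 0.1965] F [0.1 0.5 0.3] grip 0.359
[[-0.867 -0.    -0.499]
 [ 0.499 -0.    -0.867]
 [ 0.    -1.     0.   ]]
to target in tool axes [-0.182   0.0765  0.1153]
in red box: x,y mm -242.18331688275416 115.09536241567424
```

>>> move_arm --increments "1 -0.182 0.06 0.1153 0 0 0;1 -0.182 0.06 0.1153 0 0 0;1 -0.182 0.06 0.1153 0 0 0;1 -0.182 0.06 0.1153 0 0 0;1 -0.182 0.06 0.1153 0 0 0;1 -0.182 0.06 0.1153 0 0 0;1 -0.182 0.06 0.1153 0 0 0;1 -0.182 0.06 0.1153 0 0 0"

```text
time_s: 1.7
tcp_pos: [0.5269, 0.0318, 0.1369]
ee_rot: [[-0.867, 0.0, -0.498], [0.498, 0.0, -0.867], [-0.0, -1.0, -0.0]]
wrist_force: [-0.2, 0.1, 0.1]
gripper_width: 0.003
```

```bash
python3 g.py .5274 .0291 .068
python3 - <<'E'
from station import capture
import cv2
p,d=capture('side');cv2.imwrite('pics/s1.png',cv2.resize(p[100:260,170:370,::-1],None,fx=4,fy=3.75,interpolation=cv2.INTER_CUBIC))
E
```

```text
t 1.7 tcp [0.5269 0.0318 0.1369] F [-0.2  0.1  0.1] grip 0.003
[[-0.867  0.    -0.498]
 [ 0.498  0.    -0.867]
 [-0.    -1.    -0.   ]]
to target in tool axes [-0.0018  0.0689  0.0021]
in red box: x,y mm -61.85862151077258 2.0714108099800956
```

View pics/s1.png

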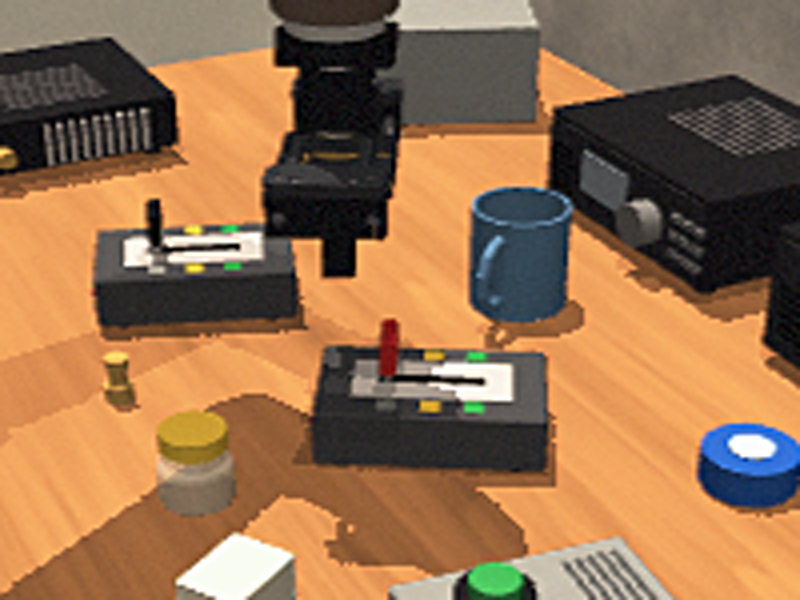

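The side crop shows the shut fingers at (338,260), in front of the red paddle (388,350) and aligned with it, with the body clear of the mug. Now going down.

>>> move_arm --increments "1 0 0.035 0.001 0 0 0;1 0 0.069 0.001 0 0 0;1 0 0.069 0.001 0 0 0;1 0 0.069 0.001 0 0 0"

```text
time_s: 2.15
tcp_pos: [0.5268, 0.031, 0.0684]
ee_rot: [[-0.867, 0.0, -0.497], [0.497, -0.001, -0.867], [-0.001, -1.0, 0.0]]
wrist_force: [0.7, 0.1, 0.6]
gripper_width: 0.005
```

```bash
python3 g.py .5274 .0291 .068
```

```text
t 2.15 tcp [0.5268 0.031  0.0684] F [0.7 0.1 0.6] grip 0.005
[[-0.867  0.    -0.497]
 [ 0.497 -0.001 -0.867]
 [-0.001 -1.     0.   ]]
to target in tool axes [-0.0014  0.0004  0.0014]
in red box: x,y mm -61.483439176524136 1.3826853679709188
```

>>> move_arm --increments "1 -0.008 0 0.001 0 0 0;1 -0.014 0 0.001 0 0 0;1 -0.018 0 0.001 0 0 0;1 -0.022 0 0.001 0 0 0;1 -0.022 0 0.001 0 0 0"

```text
time_s: 2.65
tcp_pos: [0.5449, 0.0189, 0.0687]
ee_rot: [[-0.866, -0.001, -0.5], [0.5, 0.001, -0.866], [0.001, -1.0, -0.001]]
wrist_force: [-3.7, 4.5, 5.0]
gripper_width: -0.001
```

```bash
python3 g.py .5274 .0291 .068
```

```text
t 2.65 tcp [0.5449 0.0189 0.0687] F [-3.7  4.5  5. ] grip -0.001
[[-0.866 -0.001 -0.5  ]
 [ 0.5    0.001 -0.866]
 [ 0.001 -1.    -0.001]]
to target in tool axes [ 0.0202  0.0007 -0.    ]
in red box: x,y mm -39.78319580873369 -0.062030871080090644
```

In contact, with about 6 N opposing. Pushing over the first ridge.

>>> move_arm --increments "1 -0.004 0 0 0 0 0;1 -0.008 0 0 0 0 0;1 -0.012 0 0 0 0 0;1 -0.015 0 0 0 0 0;1 -0.018 0 0 0 0 0;1 -0.018 0 0 0 0 0"

```text
time_s: 3.25
tcp_pos: [0.5614, 0.009, 0.0678]
ee_rot: [[-0.866, 0.001, -0.5], [0.5, 0.0, -0.866], [-0.001, -1.0, -0.0]]
wrist_force: [-0.7, 0.0, -0.5]
gripper_width: 0.007
```

```bash
python3 g.py .5274 .0291 .068
```

```text
t 3.25 tcp [0.5614 0.009  0.0678] F [-0.7  0.  -0.5] grip 0.007
[[-0.866  0.001 -0.5  ]
 [ 0.5    0.    -0.866]
 [-0.001 -1.    -0.   ]]
to target in tool axes [ 0.0395 -0.0002 -0.0004]
in red box: x,y mm -20.513067514461667 -0.453140258978531
```

The force has dropped to zero, so the lever snapped to the first detent. Now over the second ridge, stopping short of the rigid stop.

>>> move_arm --increments "1 -0.006 0 0 0 0 0;1 -0.011 0 0 0 0 0;1 -0.015 0 0 0 0 0;1 -0.019 0 0 0 0 0;1 -0.022 0 0 0 0 0;1 -0.025 0 0 0 0 0;1 -0.027 0 0 0 0 0;1 -0.027 0 0 0 0 0"

```text
time_s: 4.05
tcp_pos: [0.5849, -0.0044, 0.0676]
ee_rot: [[-0.866, 0.001, -0.5], [0.5, -0.0, -0.866], [-0.001, -1.0, -0.0]]
wrist_force: [-0.4, 0.3, -0.3]
gripper_width: 0.004
```

```bash
python3 g.py .5274 .0291 .068
```

```text
t 4.05 tcp [ 0.5849 -0.0044  0.0676] F [-0.4  0.3 -0.3] grip 0.004
[[-0.866  0.001 -0.5  ]
 [ 0.5   -0.    -0.866]
 [-0.001 -1.    -0.   ]]
to target in tool axes [ 0.0666 -0.0004 -0.0003]
in red box: x,y mm 6.528733155125062 -0.25338689300812994
```

Zero force again, so it should be home. Backing off slightly, lifting, then looking.

>>> move_arm --increments "1 0.012 0 0 0 0 0;1 0.012 -0.04 0 0 0 0;1 0.012 -0.08 0 0 0 0;1 0.012 -0.1 0 0 0 0;1 -0.03 -0.1 0.05 0 0 0;1 -0.03 -0.1 0.1 0 0 0;1 -0.03 -0.1 0.14 0 0 0;1 -0.03 -0.1 0.14 0 0 0"

```text
time_s: 4.85
tcp_pos: [0.5366, -0.1436, 0.1674]
ee_rot: [[-0.864, -0.002, -0.504], [0.504, 0.0, -0.864], [0.002, -1.0, 0.001]]
wrist_force: [-0.7, 0.4, -0.6]
gripper_width: 0.004
```

```bash
python3 g.py .49 -.2455 .1
python3 - <<'E'
from h import *
from station import capture
for n in('top','side'):
    p,d=capture(n);b=(125,215,205,365) if n=='top' else (150,310,230,370)
    cv2.imwrite(f'pics/{n}2.png',cv2.resize(p[b[0]:b[1],b[2]:b[3],::-1],None,fx=4,fy=3.75,interpolation=cv2.INTER_CUBIC))
    q=p.astype(int);R,G,B=q[...,0],q[...,1],q[...,2];P=cloud(n,d)
    m=(R>90)&(G<R*.4)&(B<R*.4)&(P[...,2]>.065)&(P[...,2]<.1)&(abs(P[...,0]-.58)<.08)&(abs(P[...,1])<.08)
    if m.any():print(n,m.sum(),np.median(P[m],0))
    m=(G>R*1.6)&(G>B*1.6)&(G>50)&(P[...,2]>.062)&(P[...,2]<.1)&(abs(P[...,1]+.246)<.03)
    if m.any():print(n,'but',m.sum(),np.nonzero(m)[1].mean(),np.nonzero(m)[0].mean(),np.median(P[m],0),np.percentile(P[m][:,2],95))
e=np.array([.866,-.5]);print('exp paddle',np.array([.5794,-.0009])+.03*e)
print(tri(331.7,184.5,293.4,255.4))
E
```

```text
t 4.85 tcp [ 0.5366 -0.1436  0.1674] F [-0.7  0.4 -0.6] grip 0.004
[[-0.864 -0.002 -0.504]
 [ 0.504  0.    -0.864]
 [ 0.002 -1.     0.001]]
to target in tool axes [-0.0112  0.0674  0.1114]
in red box: x,y mm 34.31470536515186 -144.96149460830384
top but 67 332.0 185.2537313432836 [ 0.48669015 -0.24800594  0.07087306] 0.07702377067545785
side 23 [ 0.59609224 -0.03238282  0.07835491]
side but 134 293.3880597014925 255.4179104477612 [ 0.48807591 -0.25108059  0.07032657] 0.0726203623912376
exp paddle [ 0.60538 -0.0159 ]
(array([ 0.49032622, -0.2469299 ,  0.06651121]), np.float64(4.0305618021950986e-05))
```

View pics/side2.png

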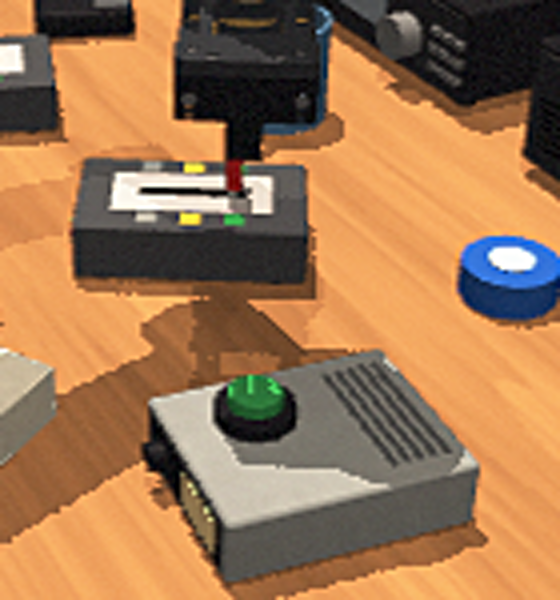

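View pics/top2.png

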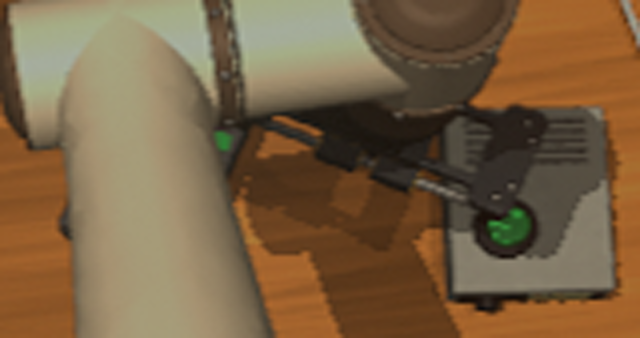

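The side view shows the red paddle at (235,180) level with the green patches at the far end of the slot, so it is home. The top view is blocked by the arm. Next, above the button.

>>> move_arm --increments "1 -0.011 0 0.05 0 0 0;1 -0.011 0 0.1 0 0 0;1 -0.011 0.03 0.1114 0 0 0;1 -0.011 0.06 0.1114 0 0 0;1 -0.011 0.072 0.1114 0 0 0;1 -0.011 0.072 0.1114 0 0 0"

```text
time_s: 5.55
tcp_pos: [0.4936, -0.2412, 0.094]
ee_rot: [[-0.867, -0.004, -0.498], [0.498, 0.001, -0.867], [0.004, -1.0, 0.001]]
wrist_force: [-0.2, 0.8, 1.0]
gripper_width: 0.004
```

```bash
python3 g.py .49 -.2455 .072;python3 - <<'E'
from h import *
from station import capture
p,d=capture('side');cv2.imwrite('pics/side3.png',cv2.resize(p[150:310,230:370,::-1],None,fx=4,fy=3.75,interpolation=cv2.INTER_CUBIC))
E
```

```text
t 5.55 tcp [ 0.4936 -0.2412  0.094 ] F [-0.2  0.8  1. ] grip 0.004
[[-0.867 -0.004 -0.498]
 [ 0.498  0.001 -0.867]
 [ 0.004 -1.     0.001]]
to target in tool axes [0.0009 0.022  0.0055]
in red box: x,y mm 45.863579345232246 -250.9695209172334
```

View pics/side3.png

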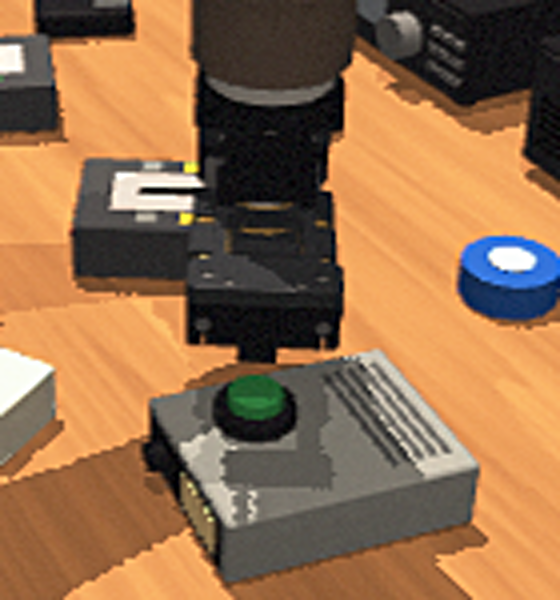

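The fingers hang just over the button, at (257,355) against (257,395). Shifting 5 mm in tool z and going down in small steps.

>>> move_arm --increments "1 0 0 0.0055 0 0 0;1 0 0.008 0.0055 0 0 0;1 0 0.014 0.0055 0 0 0;1 0 0.018 0.0055 0 0 0;1 0 0.020 0.0055 0 0 0;1 0 0.020 0.0055 0 0 0"

```text
time_s: 6.2
tcp_pos: [0.4912, -0.2471, 0.0753]
ee_rot: [[-0.866, -0.001, -0.499], [0.499, 0.0, -0.866], [0.001, -1.0, 0.0]]
wrist_force: [0.0, -0.3, 0.0]
gripper_width: 0.003
```

```bash
python3 g.py .49 -.2455 .072
```

```text
t 6.2 tcp [ 0.4912 -0.2471  0.0753] F [ 0.  -0.3  0. ] grip 0.003
[[-0.866 -0.001 -0.499]
 [ 0.499  0.    -0.866]
 [ 0.001 -1.     0.   ]]
to target in tool axes [ 0.0018  0.0033 -0.0008]
in red box: x,y mm 46.680061168886105 -257.3430951849073
```

>>> move_arm --increments "1 0.001 0.002 0 0 0 0;1 0.001 0.004 0 0 0 0;1 0.001 0.006 0 0 0 0;1 0.001 0.006 0 0 0 0"

```text
time_s: 6.6
tcp_pos: [0.4906, -0.2466, 0.0698]
ee_rot: [[-0.867, 0.0, -0.499], [0.499, -0.0, -0.867], [-0.0, -1.0, 0.0]]
wrist_force: [-0.4, 0.3, 3.5]
gripper_width: 0.01
```

>>> move_arm --increments "1 0 0.001 0 0 0 0;1 0 0.002 0 0 0 0;1 0 0.002 0 0 0 0"

```text
time_s: 6.9
tcp_pos: [0.4906, -0.2466, 0.0678]
ee_rot: [[-0.866, 0.0, -0.499], [0.499, -0.0, -0.866], [-0.0, -1.0, -0.0]]
wrist_force: [-0.5, 2.5, 3.4]
gripper_width: 0.008
```

>>> move_arm --increments "1 0 0.001 0 0 0 0;1 0 0.002 0 0 0 0;1 0 0.002 0 0 0 0"

```text
time_s: 7.2
tcp_pos: [0.4906, -0.2467, 0.0664]
ee_rot: [[-0.867, 0.0, -0.499], [0.499, -0.0, -0.867], [-0.0, -1.0, 0.0]]
wrist_force: [-3.0, 1.8, 8.8]
gripper_width: 0.006
```

>>> move_arm --increments "1 0 0.001 0 0 0 0;1 0 0.001 0 0 0 0"

```text
time_s: 7.4
tcp_pos: [0.4906, -0.2467, 0.0663]
ee_rot: [[-0.867, 0.0, -0.499], [0.499, -0.001, -0.867], [-0.0, -1.0, 0.0]]
wrist_force: [-4.4, 3.6, 13.4]
gripper_width: 0.006
```

It has bottomed out: 13 N and no further travel, about 6 mm below the top. Releasing and moving clear.

>>> move_arm --increments "1 0 -0.01 0 0 0 0;1 0 -0.04 0 0 0 0;1 0 -0.09 0 0 0 0;1 0 -0.13 0 0 0 0;1 0.05 -0.15 0 0 0 0;1 0.09 -0.15 0 0 0 0;1 0.09 -0.15 0.05 0 0 0;1 0.09 -0.15 0.09 0 0 0"

```text
time_s: 8.2
tcp_pos: [0.367, -0.2788, 0.2151]
ee_rot: [[-0.869, 0.002, -0.495], [0.495, -0.0, -0.869], [-0.002, -1.0, -0.001]]
wrist_force: [1.3, -0.3, 0.7]
gripper_width: 0.012
```

Run:
```python
from h import *
from station import capture,sense
print(sense()['tcp_pos'],sense()['wrist_force'])
T=np.load('top0.npz');S=np.load('side0.npz')
for n,D in(('top',T),('side',S)):
    p,d=capture(n);cv2.imwrite(f'pics/{n}4.png',p[:,:,::-1])
    a=cloud(n,D['d']);b=cloud(n,d);df=np.abs(d-D['d'])>.01
    cv2.imwrite(f'pics/{n}4d.png',df.astype(np.uint8)*255)
    q=p.astype(int);R,G,B=q[...,0],q[...,1],q[...,2]
    for P,pp in((a,D['p'].astype(int)),(b,q)):
        R,G,B=pp[...,0],pp[...,1],pp[...,2]
        m=(G>R*1.6)&(G>B*1.6)&(G>50)&(P[...,2]>.058)&(P[...,2]<.1)&(abs(P[...,1]+.246)<.03)
        if m.any():print(n,'but',m.sum(),np.median(P[m],0))
        m=(R>80)&(G<R*.4)&(B<R*.4)&(P[...,2]>.065)&(P[...,2]<.1)&(abs(P[...,0]-.58)<.08)&(abs(P[...,1])<.08)
        if m.any():print(n,'red',m.sum(),np.median(P[m],0))
```

```text
[ 0.36696058 -0.27879988  0.21513231] [ 1.31992145 -0.29575249  0.68344041]
top but 91 [ 0.48941597 -0.24598692  0.0700446 ]
top red 48 [0.55200193 0.01154739 0.089898  ]
top red 46 [ 0.60236517 -0.01702702  0.0897324 ]
side but 137 [ 0.48798335 -0.25112232  0.07070771]
side red 55 [5.49285821e-01 2.28718914e-04 8.85289475e-02]
side but 138 [ 0.48762308 -0.25137838  0.07070214]
side red 53 [ 0.59798731 -0.02913519  0.08864318]
```

View pics/side4.png

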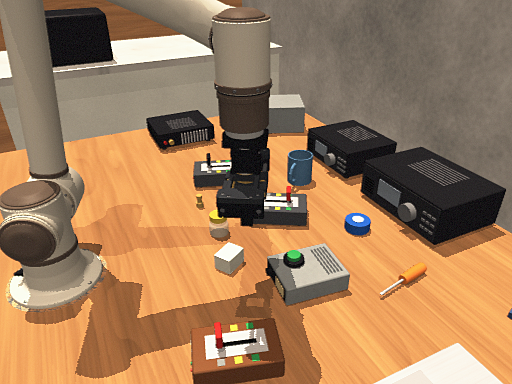

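View pics/top4.png

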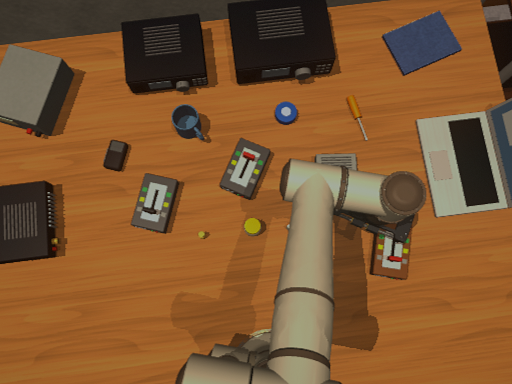

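The top view shows the red paddle at the far end of its slot, about 58 mm from its start by depth. The button is back at its original height (0.0707 m). The black lever and loose things look unmoved, and nothing touches the arm. Settling, then handing in.

>>> move_arm --increments "1 0 0 0 0 0 0;1 0 0 0 0 0 0;1 0 0 0 0 0 0"

```text
time_s: 8.6
tcp_pos: [0.3681, -0.2792, 0.2144]
ee_rot: [[-0.867, -0.0, -0.498], [0.498, 0.0, -0.867], [0.0, -1.0, -0.0]]
wrist_force: [0.3, -0.0, -0.5]
gripper_width: 0.001
```

```bash
python3 -c "
from station import r,sense
print(sense()['wrist_force'],sense()['time_s']);print(r.finish_job())"
```

```text
[ 0.25382344 -0.0390059  -0.45834709] 8.6
the job is handed in; nothing more can be done
None
```

I pushed the red lever over both ridges with shut fingers and let its spring run it home. Then I pressed the green button to its bottom, released it, backed the arm clear and handed the job in at 8.6 s. No verdict was reported.

**Red lever:** by depth it moved 58 mm in the top view and 57 mm in the side view, against 60 mm nominal. The side figure is only about 1 mm above the 56 mm limit. The paddle sits level with the green patches at the second stop.

**Button:** the finger force rose to about 13 N with no further travel, about 6 mm down. Afterwards the button was back at its original height (0.0707 m, side view only, as the arm hid it from the top camera).

**Everything else:** the black lever looked still at off, and the visible loose things looked unmoved; I judged these by eye. At the end the carton was visible only in the side view. The wrist force was back to about zero.

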